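Hang the unevenly packed sweets box level

TASK

Pick up the gold-tone sweets box by its bar handle and hang it by that bar on the level arm of the stand, so that it hangs there by itself, level and still. Its contents are packed unevenly and cannot be seen, so feel where it balances; lower it gently onto the arm, let go slowly so that it does not swing hard, and leave everything else where it stands.

Things in the scene. Friction and masses are not known exactly. Their poses are not given: they have to be found in the camera images.
- box: Loose closed gold-tone steel sweets box with a raised bar handle, standing on the table. Origin: centre of its underside; z up, y along its length. Lid 86 mm (x) by 186 mm (y), its top 63 mm up. Weighs 0.5 to 0.8 kg; contents fixed inside, unevenly packed: the centre of mass lies up to 50 mm off the middle along y (either way, new each time, unseen), 30 to 40 mm above the underside.
- box_bar (a point): Centre of the box's straight bar handle (along the box's y; axes as the box's), 142 mm above its underside. Bar 10 mm wide (x), 14 mm high, flat sides and underside; free for 162 mm between two end posts (12 x 8 mm, centred 85 mm either side). The window under it, down to the lid, is 72 mm high. Hung with the arm more than about 5 mm from under the balance point, the box tips askew, keeps swinging or slides.
- stand: Fixed hanging stand; origin on the table below the middle of its arm. Dark wood foot 160 x 160 x 14 mm (centred 20 mm to its +x), steel post 18 mm thick 65 mm to its +x, and at the top one level steel arm that runs from the post to its -x, about towards the robot.
- hang_seat (a point): Middle of the arm's flat top face, 250 mm above the table; axes as the stand's (x along the arm, +x to the post). Arm 6 mm wide (y), 10 mm high, free for 50 mm either side of here. At -x it ends, 60 mm out, in an upturned tip 12 mm above the top face; at +x the post's ball, 65 mm out, stands 17 mm above it. The hung bar crosses the arm at right angles, its underside on this face.
- tray: gold-tone steel tray, 140 x 200 x 18 mm, lying at the robot's right on the table with two cups in it; origin: centre of underside. Bystander.
- cup_a: white ceramic finjan cup without handle, 62 mm across, 52 mm high, standing in the tray; origin: centre of underside. Bystander.
- cup_b: second finjan cup, same size, also in the tray. Bystander.
- cup_c: third finjan cup, same size, standing alone on the table between the box and the stand, nearest the robot. Bystander.
- dallah: chrome coffee pot, 207 mm high, 100 mm across, spout to its +y reaching 95 mm from its axis, handle to -y reaching 80 mm; at the back; origin: centre of underside. Bystander.
- date_dish: hexagonal green glass dish with clear domed cover, 165 mm across, 117 mm high; at the robot's left; origin: centre of underside. Bystander.
- coasters: plastic coaster set, 105 x 105 x 38 mm, on the table between the box and the stand; origin: centre of underside. Bystander.

How it is judged:
By the outcome, as a careful person would: the job done as asked, in the order asked, and still so for the second after the job is handed in, with the robot touching nothing.
It also fails if it takes over 69 s, if anything falls off the work surface, if the arm or the gripper's body presses on something with over 40 N, if the wrist force passes 120 N, or if a joint passes its speed limit or range.

ROBOT

A 6-joint arm with a two-finger parallel gripper is mounted at the origin on the work surface. World frame = base frame: x ahead of the robot, y to its left, z up, the work surface at z = 0. Lengths are in mm, angles in degrees, forces in N, time in s.
With the tool pointing down it reaches from about 325 to 925 mm from the base axis. Payload 3.1 kg.
Tool frame: the origin (TCP) lies at the very end of the fingers, on their centre line; the grasp point (between the pads) lies grasp_offset behind it (grasp_offset is the distance from the TCP to the grasp point, in mm); z points along the fingers, x is the direction in which the jaws open and shut, and the axes are right-handed (so a half turn about z gives the same grasp; the last joint's range is limited). The gripper opens to 85 mm and grips with 20 to 120 N. Pads are 22 mm wide; open, the fingers measure 114 mm over their backs; the gripper's body (76 mm by 85 mm) begins 54 mm behind the grasp point. The pads swing forward as they close: fully open they stand 13 mm farther back than shut.
Start: joints at [61.524, 12.427, 92.441, -0, 75.132, -6.429], TCP at [234.591, 579.315, 231.3] pointing down, gripper open.
Joint ranges: [-157.48, 157.48], [-44.54, 120.13], [17.64, 146.25], [-64.5, 244.5], [7.68, 150.69], [-147.95, 147.95]. Speed limits (degrees/s): [159.86, 159.86, 180, 180, 180, 180].

INTERFACE

Orientations are given as [roll, pitch, yaw] about the fixed x, y, z axes, in that order (R = Rz(yaw) Ry(pitch) Rx(roll)).
In Python, from station import * gives the robot as it stands. Calls block until the motion is done:
- goto(position, orientation): joint-space move of the TCP to a pose.
- move_l(position, attitude=None, speed=150): straight line of the TCP; attitude=None keeps the orientation; speed is the mean speed in mm/s.
- move_j(angles): joint-space move.
- grip(opening, squeeze=None): finger opening in mm; squeeze is the grip in N (None keeps the last); returns when the fingers have stopped.
- wait(seconds).
- solve_ik(position, orientation): joint angles nearest the present ones, or None.
- get_obs(): the state.
- get_image(name): name is "scene" or "side" or "wrist"; returns the picture (384x512x3 uint8, red, green, blue); there is no depth.
- get_calibration(name): a dict with "fx", "fy", "cx", "cy" (pixels), "D" ([k1, k2, p1, p2, k3] as OpenCV has them; the pictures are not rectified), "R" (3x3) and "t" (3): a world point X has camera coordinates R X + t; the wrist camera has in their place "mount" (4x4, takes a point from camera to tool coordinates, whose origin is the TCP and whose axes are the tool frame's). Camera axes: x right, y down, z forward; pixel columns grow to the right and rows downward; lengths in mm; the calibration is good to about 2 mm. A picture is of the moment at which its call begins: read the wrist's pose just before it. get_calibration takes no time and is no camera call.
A pose or a line that the arm cannot do raises Unreachable and nothing moves.
- sign_off(): hands the job in, once; it reports no verdict.
Trained networks look in the newest picture that a camera, given by its name, has taken for a name from the list of things; names that differ only in an ending like _2 or _b are one class to them, and where a whole thing is asked for, a point or a joint stands for the part that bears it (a point fixed in the world has none). Each returns a list of dicts, best first, with "score" (0 to 1); they miss things now and then, are a little off and sometimes report something else, mostly with a low value. They report only what shows in the picture. A call takes as long as a camera call.
- spot_in(name, camera): "extent" ([centre column, centre row, width, height] in pixels, round what is visible of it).
- regions_of(name, camera): "region" (384x512 bool, what is visible of it) and "extent" ([centre column, centre row, width, height] in pixels, round what is visible of it).
The state is a dict: "t": time; "joint_pos": joint angles; "qvel": joint speeds; "effort": joint torques, N m; "tcp_pos": TCP position; "ee_rot": TCP orientation; "wrist_force": force on the tool from outside, world axes, zero at the start; "moment": the same for the moment, N m; "grip_width": finger opening in mm.
Only numpy, scipy, OpenCV 4.12 (cv2) and the standard library are available. Lean on these libraries where they do the work, as an engineer would, in place of code of your own. Each camera call takes 0.05 s, during which the arm holds its last target. There are 200 camera calls.

## Working session

There is one attempt and no reset: what is moved stays moved. The work goes in short steps, each a Python script; the robot and the scene stay as the last script left them, time stands still between calls to the robot, and variables do not carry over. Pictures are saved under pics/ and viewed, about 8 in all and at most 12, crops included, and the job is handed in when it is done.

```bash
ls; mkdir -p pics; python3 - <<'E'
from station import *
import cv2,numpy as np
o=get_obs();print({k:np.round(v,2).tolist() for k,v in o.items()})
ims=[]
for c in ("scene","side"):
    im=get_image(c);cv2.imwrite(f"pics/{c}0.png",im[:,:,::-1]);
    print(c,{k:np.round(v,3).tolist() for k,v in get_calibration(c).items()})
    for n in ("box","box_bar","stand","cup_c","coasters"):
        r=regions_of(n,c)
        print(n,[(round(d["score"],2),np.round(d["extent"]).tolist()) for d in r[:3]])
print({k:np.round(v,3).tolist() for k,v in get_calibration("wrist").items()})
try: print(grasp_offset)
except Exception as e: print(e)
E
```

```text
pics
{'t': 0.0, 'joint_pos': [61.53, 12.48, 92.53, 0.0, 75.13, -6.43], 'qvel': [-0.11, -0.05, -0.05, -0.06, -0.05, 0.05], 'effort': [-0.0, -39.69, -30.38, -0.0, 0.01, -0.0], 'tcp_pos': [234.16, 578.6, 229.96], 'ee_rot': [-179.98, 0.14, 67.95], 'wrist_force': [0.04, 0.8, 0.81], 'moment': [0.05, 0.05, -0.01], 'grip_width': 85.25}
scene {'fx': 469.584, 'fy': 469.584, 'cx': 252.321, 'cy': 189.018, 'D': [-0.171, 0.0, 0.0, 0.0, 0.0], 'R': [[0.717, 0.696, 0.018], [0.428, -0.42, -0.8], [-0.55, 0.582, -0.6]], 't': [-389.645, -112.347, 1950.836]}
box [(0.65, [289.0, 195.0, 54.0, 49.0]), (0.6, [154.0, 235.0, 21.0, 22.0])]
box_bar [(0.82, [289.0, 195.0, 48.0, 53.0])]
stand [(0.87, [214.0, 240.0, 67.0, 107.0])]
cup_c [(0.92, [139.0, 255.0, 23.0, 23.0]), (0.81, [156.0, 236.0, 22.0, 21.0]), (0.72, [226.0, 201.0, 18.0, 19.0])]
coasters [(0.7, [260.0, 228.0, 42.0, 30.0])]
side {'fx': 466.236, 'fy': 466.236, 'cx': 257.96, 'cy': 182.487, 'D': [0.065, 0.0, 0.0, 0.0, 0.0], 'R': [[0.757, -0.654, -0.002], [-0.447, -0.515, -0.732], [0.477, 0.555, -0.681]], 't': [-451.683, 369.436, 1386.723]}
box [(0.6, [222.0, 179.0, 43.0, 59.0])]
box_bar [(0.56, [223.0, 179.0, 44.0, 60.0])]
stand [(0.62, [304.0, 232.0, 63.0, 90.0])]
cup_c [(0.97, [302.0, 306.0, 26.0, 24.0]), (0.84, [216.0, 234.0, 17.0, 23.0]), (0.83, [271.0, 293.0, 20.0, 25.0])]
coasters [(0.87, [254.0, 213.0, 40.0, 34.0])]
{'fx': 301.316, 'fy': 301.316, 'cx': 258.371, 'cy': 199.007, 'D': [-0.005, 0.0, 0.0, 0.0, 0.0], 'mount': [[1.0, 0.0, -0.001, 0.408], [-0.0, 0.955, 0.295, -75.821], [0.001, -0.295, 0.955, -142.805], [0.0, 0.0, 0.0, 1.0]]}
18.700000000000003
```

```bash
cat > h.py <<'E'
from station import *
import cv2,numpy as np
from scipy.optimize import least_squares
from scipy.spatial.transform import Rotation as Rn
def cam(c,obs=None):
    k=get_calibration(c);K=np.array([[k["fx"],0,k["cx"]],[0,k["fy"],k["cy"]],[0,0,1.]]);D=np.array(k["D"],float)
    if c!="wrist": return K,D,np.array(k["R"]),np.array(k["t"])
    T=np.eye(4);T[:3,:3]=Rn.from_euler("xyz",obs["ee_rot"],degrees=True).as_matrix();T[:3,3]=obs["tcp_pos"]
    M=np.linalg.inv(T@np.array(k["mount"]));return K,D,M[:3,:3],M[:3,3]
def proj(C,X):
    K,D,R,t=C
    return cv2.projectPoints(np.atleast_2d(X).astype(float),cv2.Rodrigues(R)[0],t,K,D)[0][:,0]
def ray(C,uv):
    K,D,R,t=C
    p=cv2.undistortPoints(np.array([[uv]],float),K,D)[0,0]
    return -R.T@t, R.T@np.array([p[0],p[1],1.])
def atz(C,uv,z):
    o,d=ray(C,uv);return o+d*(z-o[2])/d[2]
E
python3 - <<'E'
from h import *
a=cv2.imread("pics/scene0.png")[100:330,100:370];b=cv2.imread("pics/side0.png")[110:340,140:410]
cv2.imwrite("pics/v1.png",np.vstack([cv2.resize(x,None,fx=2.6,fy=2.6,interpolation=cv2.INTER_CUBIC)[:598] for x in [a]]))
cv2.imwrite("pics/v2.png",cv2.resize(b,None,fx=2.6,fy=2.6,interpolation=cv2.INTER_CUBIC))
S,D=cam("scene"),cam("side")
for n,s,d,z in (("box",(289,195),(222,179),70),("stand",(214,240),(304,232),120),("coast",(260,228),(254,213),19),("cup",(226,201),(216,234),26),("cup",(156,236),(302,306),26)):
    print(n,atz(S,s,z).round(),atz(D,d,z).round())
E
```

```text
box [584. 144.  70.] [560. 157.  70.]
stand [ 611. -238.  120.] [ 572. -246.  120.]
coast [594. -16.  19.] [569. -11.  19.]
cup [411.  -2.  26.] [406.  -6.  26.]
cup [ 384. -298.   26.] [ 430. -388.   26.]
```

View pics/v1.png

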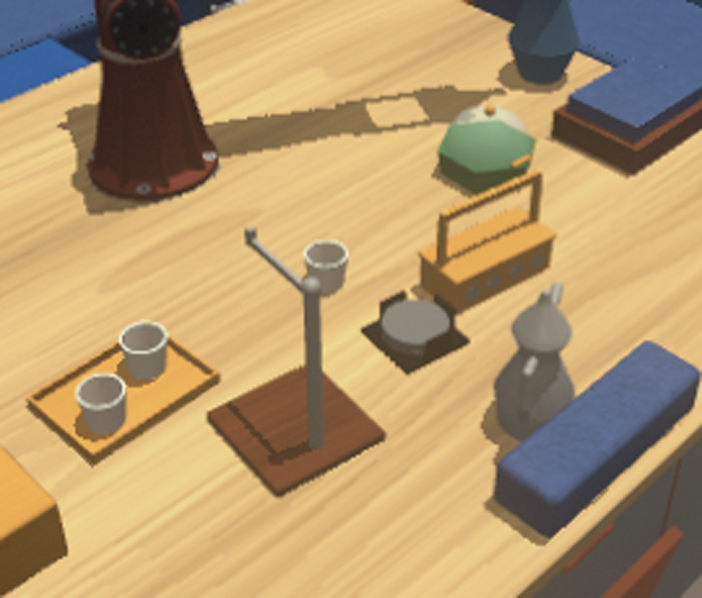

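View pics/v2.png

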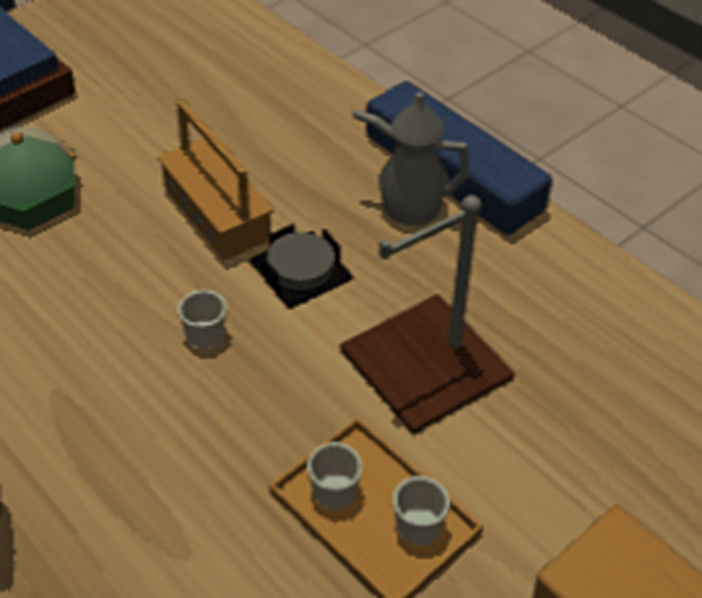

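The pictures show the box with its bar running roughly along y (side crop 181,105 to 244,180), the coasters and cup_c between box and stand, and the stand's arm from tip (386,250) to ball (471,204) in the side crop. I'll triangulate these points.

```bash
python3 - <<'E'
from h import *
S,D=cam("scene"),cam("side")
f=lambda p:(p[0]/2.6+100,p[1]/2.6+100)
g=lambda p:(p[0]/2.6+140,p[1]/2.6+110)
def tri(s,d):
    s,d=f(s),g(d)
    r=least_squares(lambda X:np.r_[proj(S,X)[0]-s,proj(D,X)[0]-d],[580,0,150]);return r.x.round(1),round(r.cost,2)
print("bar -y end",tri((440,212),(244,178)));print("bar +y end",tri((541,178),(182,105)))
print("tip",tri((250,233),(386,250)));print("ball",tri((312,285),(471,204)))
print("cup",tri((326,250),(204,305)))
print("coaster",tri((415,322),(301,258)))
print("dallah",tri((541,310),(418,105)))
for p in ((209,417),(280,493),(384,434)): print("foot S",atz(S,f(p),14).round())
for p in ((342,349),(437,297),(512,375),(415,430)): print("foot D",atz(D,g(p),14).round())
E
```

```text
bar -y end (array([548.1,  71.2, 143.5]), np.float64(1.16))
bar +y end (array([580.7, 248.9, 134.1]), np.float64(0.18))
tip (array([ 520.6, -222.5,  251.7]), np.float64(0.11))
ball (array([ 641.3, -236.9,  255.4]), np.float64(0.0))
cup (array([416.2,  -9.5,  55.1]), np.float64(0.0))
coaster (array([582.3,  -5. ,  24. ]), np.float64(0.0))
dallah (array([787.7, -12.9, 179. ]), np.float64(2.64))
foot S [ 520. -304.   14.]
foot S [ 671. -323.   14.]
foot S [ 690. -172.   14.]
foot D [ 524. -153.   14.]
foot D [ 678. -170.   14.]
foot D [ 656. -322.   14.]
foot D [ 507. -302.   14.]
```

```bash
python3 - <<'E'
from h import *
for y in (-10,170):
  for p in ((565,160,220),(565,160,123),(580,-230,340),(475,-219,262),(580,-230,238)):
    j=solve_ik(p,[180,0,y]);print(y,p,None if j is None else np.round(j,1))
y=-10 if solve_ik((565,160,123),[180,0,-10]) is not None and solve_ik((580,-230,340),[180,0,-10]) is not None else 170
goto((565,160,225),[180,0,y]);wait(.3)
o=get_obs();im=get_image("wrist");np.savez("w1.npz",im=im,p=o["tcp_pos"],r=o["ee_rot"])
goto((545,-226,330),[180,0,y+3]);wait(.3)
o2=get_obs();im2=get_image("wrist");np.savez("w2.npz",im=im2,p=o2["tcp_pos"],r=o2["ee_rot"])
cv2.imwrite("pics/w.png",np.vstack([im,im2])[:,:,::-1][:, :] if 0 else np.hstack([cv2.resize(x,(400,300)) for x in (im,im2)])[:,:,::-1])
cv2.imwrite("pics/w1.png",im[:,:,::-1]);cv2.imwrite("pics/w2.png",im2[:,:,::-1])
print(y,o["tcp_pos"],o["ee_rot"],o2["tcp_pos"],o2["ee_rot"],o2["t"])
E
```

```text
-10 (565, 160, 220) [ 9.   8.4 98.3 -0.  73.3 19. ]
-10 (565, 160, 123) [  9.   14.5 102.4  -0.   63.1  19. ]
-10 (580, -230, 340) [-28.1   8.6  85.3  -0.   86.1 -18.1]
-10 (475, -219, 262) [-32.4  -1.6 104.2  -0.   77.3 -22.4]
-10 (580, -230, 238) [-28.1  12.   92.2  -0.   75.8 -18.1]
170 (565, 160, 220) None
170 (565, 160, 123) None
170 (580, -230, 340) None
170 (475, -219, 262) None
170 (580, -230, 238) None
-10 [564.83198002 160.55579938 224.97883092] [ 1.79998794e+02  3.23139572e-03 -9.94228064e+00] [ 545.21924877 -225.18141546  329.74312686] [-1.79987350e+02  2.19042154e-02 -6.92528012e+00] 4.6667
```

View pics/w1.png

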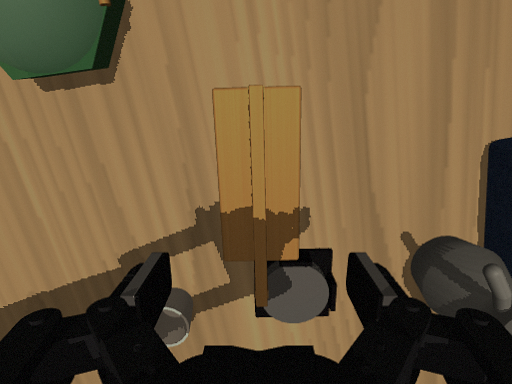

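View pics/w2.png

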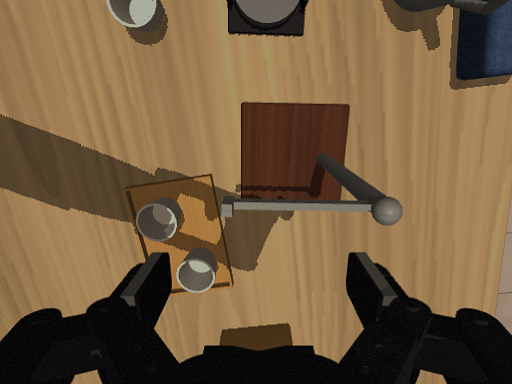

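The first view shows the bar from (256,86) to (261,306); the second shows the arm from its tip (228,207) to the ball (386,210). Both are clear, so I'll fit the poses.

```bash
python3 - <<'E'
from h import *
def C(f):
    d=np.load(f);return cam("wrist",dict(tcp_pos=d["p"],ee_rot=d["r"]))
c=C("w1.npz")
M=np.array([[-5,89,149],[5,89,149],[-5,-89,149],[5,-89,149],[-43,93,63],[43,93,63],[-43,-93,63],[43,-93,63]],float)
U=np.array([[249,86],[263,86],[255,307],[267,306.5],[213,88.5],[301,86.5],[222.5,261.5],[299,259.5]])
def W(p,M):
    a=np.radians(p[2]);R=np.array([[np.cos(a),-np.sin(a),0],[np.sin(a),np.cos(a),0],[0,0,1]]);return M@R.T+[p[0],p[1],0]
r=least_squares(lambda p:(proj(c,W(p,M))-U).ravel(),[565,160,-10],loss="soft_l1")
print("box",r.x.round(2),(proj(c,W(r.x,M))-U).round(1).tolist())
c=C("w2.npz")
# stand: arm edges detection along columns
im=np.load("w2.npz")["im"];g=im.max(2).astype(int)-im.min(2)
pts=[]
for u in (250,275,300,325,345): 
    print(u,[tuple(x) for x in im[195:218:1,u].tolist()][:0],g[196:216,u].tolist(),im[196:216,u].sum(1).tolist())
for nm,uv,z in (("ball",(386,210),255),("tipL",(223,207),262),("tipR",(233,206),262)): print(nm,atz(c,uv,z).round(1))
for uv in ((242,103),(349,104)): print("foot",atz(c,uv,14).round(1))
E
```

```text
box [564.79 160.54  -8.66] [[-0.3, -0.2], [0.4, -0.6], [0.3, 0.5], [-0.0, 0.8], [-1.6, -0.5], [0.9, -0.6], [0.1, 1.1], [-0.5, 1.6]]
250 [] [27, 28, 18, 8, 8, 5, 15, 19, 20, 20, 20, 19, 19, 26, 41, 46, 46, 45, 47, 46] [61, 70, 103, 155, 160, 122, 283, 384, 371, 378, 373, 377, 377, 328, 233, 208, 215, 214, 207, 210]
275 [] [51, 53, 40, 17, 5, 8, 13, 18, 19, 19, 21, 20, 20, 23, 32, 48, 46, 47, 44, 46] [147, 150, 152, 157, 135, 100, 240, 357, 368, 368, 368, 372, 373, 353, 281, 218, 216, 220, 224, 219]
300 [] [50, 49, 49, 28, 6, 6, 8, 16, 20, 20, 20, 19, 19, 16, 46, 78, 77, 77, 77, 76] [133, 140, 144, 142, 153, 141, 175, 306, 369, 370, 363, 365, 364, 364, 369, 370, 375, 372, 375, 382]
325 [] [50, 54, 54, 44, 19, 8, 8, 14, 18, 20, 19, 20, 19, 17, 32, 66, 80, 81, 80, 80] [152, 143, 143, 148, 151, 151, 118, 230, 342, 366, 365, 363, 362, 359, 361, 375, 382, 378, 379, 380]
345 [] [69, 69, 70, 64, 38, 6, 7, 10, 18, 20, 19, 19, 18, 18, 16, 43, 72, 70, 70, 71] [339, 344, 343, 316, 236, 141, 118, 193, 319, 365, 356, 351, 359, 355, 354, 349, 334, 342, 337, 342]
ball [ 641.7 -237.2  255. ]
tipL [ 519.4 -217.5  262. ]
tipR [ 526.8 -217.7  262. ]
foot [ 530.7 -143.1   14. ]
foot [ 684.8 -163.1   14. ]
```

```bash
python3 - <<'E'
from h import *
d=np.load("w2.npz");c=cam("wrist",dict(tcp_pos=d["p"],ee_rot=d["r"]))
# column 250..345 mid rows of the bright top face
U=[(250,205.6),(275,206.0),(300,206.4),(325,207.0),(345,207.5)]
P=np.array([atz(c,u,250) for u in U]);print(P.round(1))
s=np.polyfit(P[:,0],P[:,1],1);yaw=np.degrees(np.arctan(s[0]));e=np.array([np.cos(np.radians(yaw)),np.sin(np.radians(yaw))])
b=np.array([641.7,np.polyval(s,641.7)]);t=np.array([519.4,np.polyval(s,519.4)])
print("yaw",yaw,"seat from ball",b-65*e,"from tip",t+60*e)
# grasp at the centre of the bar
p=[564.8,160.5];y=-8.7
goto((p[0],p[1],185),[180,0,y]);wait(.2)
move_l((p[0],p[1],124),speed=80);wait(.5)
def avg(n=20):
    F=[];
    for _ in range(n): o=get_obs();F.append(np.r_[o["wrist_force"],o["moment"],o["tcp_pos"]]);wait(.02)
    return np.mean(F,0),np.std(F,0)
a,sd=avg();print("tare",a.round(3),sd.round(3))
grip(0,60);a1,_=avg(5);print("gripped",a1.round(3),get_obs()["grip_width"])
if get_obs()["grip_width"]>5:
    grip(0,120);move_l((p[0],p[1],144),speed=30);wait(.6)
    q,sd=avg(25);print("lift",q.round(3),sd.round(3));F=(q-a)[:6];print("diff",F.round(3))
    R=Rn.from_euler("z",y,degrees=True).as_matrix().T;m=R@F[3:];print("box frame M",m,"offset y est",-m[0]/abs(F[2])*1000 ,"W",F[2])
o=get_obs();im=get_image("wrist");cv2.imwrite("pics/w3.png",im[:,:,::-1]);print(o["t"],o["grip_width"],o["ee_rot"])
E
```

```text
[[ 538.5 -222.8  250. ]
 [ 557.8 -225.5  250. ]
 [ 577.1 -228.1  250. ]
 [ 596.4 -231.   250. ]
 [ 611.9 -233.3  250. ]]
yaw -8.117496892934302 seat from ball [ 577.35126208 -228.26447191] from tip [ 578.798835   -228.47094307]
tare [ 1.00000e-02  5.40000e-02 -4.10000e-02 -2.00000e-03  4.00000e-03
 -3.00000e-03  5.64786e+02  1.60495e+02  1.24012e+02] [0.533 0.582 0.423 0.029 0.026 0.034 0.03  0.009 0.057]
gripped [ 1.09800e+00 -2.76000e-01 -1.82000e-01 -4.70000e-02 -1.19000e-01
  2.60000e-02  5.65108e+02  1.60414e+02  1.24120e+02] 9.022407423410026
lift [-7.30000e-02  4.50000e-02 -6.47500e+00 -8.10000e-02  2.20000e-02
 -3.00000e-03  5.64805e+02  1.60498e+02  1.44007e+02] [0.38  0.472 0.48  0.026 0.032 0.024 0.014 0.013 0.016]
diff [-0.082 -0.009 -6.434 -0.079  0.018 -0.   ]
box frame M [-0.08060243  0.00558622 -0.00046355] offset y est 12.526657246978662 W -6.434472152974864
11.0083 7.759581072560355 [ 1.79999897e+02  4.62497034e-04 -8.69810007e+00]
```

View pics/w3.png

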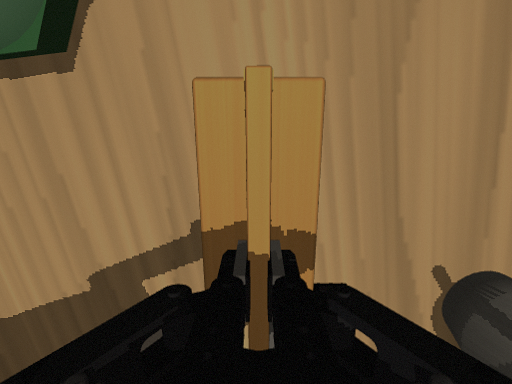

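The bar is gripped and the box lifted. In the picture it stays straight in the jaws (bar end at 258,66, lid edge from 193 to 325). The box weighs about 6.4 N and its balance point feels about +12.5 mm from the grasp. I'll set it down and regrasp 22 mm to the −y side of that, so the fingers clear the arm.

```bash
cat >> h.py <<'E'
def avg(n=20):
    F=[]
    for _ in range(n): o=get_obs();F.append(np.r_[o["wrist_force"],o["moment"],o["tcp_pos"]]);wait(.02)
    return np.mean(F,0)
E
python3 - <<'E'
from h import *
p=np.array([564.8,160.5]);y=-8.7
a=np.radians(y);ey=np.array([-np.sin(a),np.cos(a)])
move_l((*p,124.3),speed=25);wait(.2);grip(40,60)
q=p-9.5*ey
move_l((*q,124.3),speed=60);wait(.5)
t=avg(30)
grip(0,60);grip(0,120)
move_l((*q,144),speed=30);wait(.6)
f=avg(40);F=(f-t)[:6];R=Rn.from_euler("z",y,degrees=True).as_matrix().T;m=R@F[3:]
print(t.round(3),F.round(3),m.round(4),"dy",-m[0]/-F[2]*1000)
o=get_obs();im=get_image("wrist");np.savez("w4.npz",im=im,p=o["tcp_pos"],r=o["ee_rot"]);cv2.imwrite("pics/w4.png",im[:,:,::-1]);print(o["t"],o["grip_width"],o["tcp_pos"])
c=cam("wrist",o)
def W(M,th):
    Rx=Rn.from_euler("zx",[y,th],degrees=True).as_matrix()  # tilt about grip
    g=np.array([0,-9.5,142]);return (np.array(M,float)-g)@(Rn.from_euler("z",y,degrees=True)*Rn.from_euler("x",th,degrees=True)).as_matrix().T+[*q,162.7]
for th in (-3,0,3): print(th,proj(c,W([[-5,89,149],[5,89,149],[-43,93,63],[43,93,63]],th)).round(1).tolist())
E
```

```text
[-1.08000e-01 -7.70000e-02  1.12000e-01  7.00000e-03 -4.00000e-03
 -2.00000e-03  5.63364e+02  1.51139e+02  1.24297e+02] [ 0.052  0.235 -6.599 -0.141  0.023  0.008] [-0.143   0.0018  0.0079] dy 21.671022604234558
16.5833 7.651678196031075 [563.38385848 151.10569245 144.03442151]
-3 [[245.9, 40.2], [273.2, 40.2], [191.8, 69.1], [326.3, 69.1]]
0 [[245.3, 37.9], [273.9, 37.9], [189.6, 60.7], [328.6, 60.7]]
3 [[244.7, 36.2], [274.7, 36.2], [187.1, 52.1], [331.1, 52.1]]
```

View pics/w4.png

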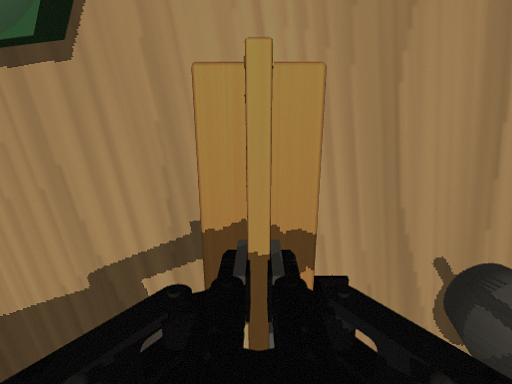

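The tilt is under 1°, and the grasp-to-balance distance is 22 to 23 mm by both measurements. I'll carry it to the stand and insert from the tip side.

```bash
python3 - <<'E'
from h import *
y=-7.8;a=np.radians(y);ex=np.array([np.cos(a),np.sin(a)]);ey=np.array([-np.sin(a),np.cos(a)])
s=np.array([578,-228.3])-22.7*ey
o=get_obs()
move_l((o["tcp_pos"][0],o["tcp_pos"][1],271),speed=100)
st=s-105*ex
move_l((*st,271),[180,0,y],speed=130);wait(.3)
im0=get_image("side")
move_l((*s,271),speed=60);wait(.3)
f=avg(10);print(f.round(2))
o=get_obs();im=get_image("wrist");np.savez("w5.npz",im=im,p=o["tcp_pos"],r=o["ee_rot"]);print(o["t"],o["grip_width"],o["tcp_pos"])
im2=get_image("side")
v=np.hstack([cv2.resize(im,(480,360)),cv2.resize(im2[120:320,220:400],(320,356))[:356].copy() if 0 else cv2.copyMakeBorder(cv2.resize(im2[120:320,220:398],(320,360)),0,0,0,0,0)])
cv2.imwrite("pics/w5.png",v[:,:,::-1])
c=cam("wrist",o);S=np.array([578,-228.3])
L=lambda u,v,z:[*(S+u*ex+v*ey),z]
print(proj(c,[L(-55,3,250),L(-55,-3,250),L(50,3,250),L(50,-3,250),L(65,0,255)]).round(1).tolist())
E
```

```text
[-2.8000e-01  2.6000e-01 -6.3500e+00 -1.3000e-01  1.0000e-02 -2.0000e-02
  5.7487e+02 -2.5079e+02  2.7103e+02]
23.9833 7.629680318297079 [ 574.90775631 -250.78855744  270.99039024]
[[162.5, 198.0], [163.4, 208.0], [347.1, 198.0], [346.2, 208.0], [376.1, 205.8]]
```

View pics/w5.png

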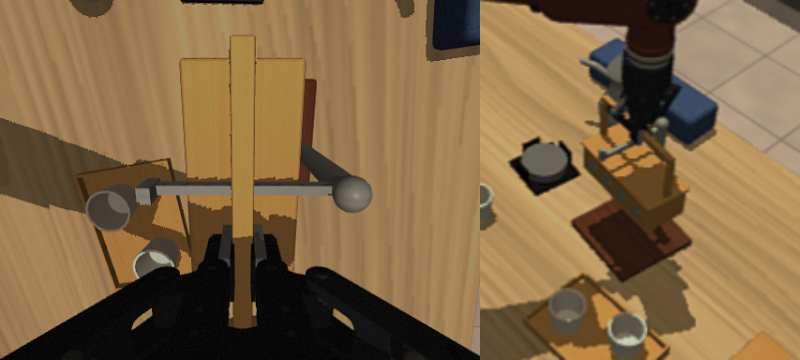

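The arm passes through the window, with the bar near mid-arm between tip (148,190) and ball (352,194), and the arm row is within about 1 mm of the prediction. I'll lower it and use the moment to check the contact offset.

```bash
python3 - <<'E'
from h import *
y=-7.8;R=Rn.from_euler("z",y,degrees=True).as_matrix().T
o=get_obs()["tcp_pos"];x,yy=574.9,-250.8
move_l((x,yy,242.5),speed=40);wait(.3)
f0=avg(30);z=242.5
while z>236.5:
    z-=.4;move_l((x,yy,z),speed=8);wait(.08);f=avg(4)
    if f[2]-f0[2]>3.5: break
wait(.3);f1=avg(35);d=(f1-f0)[:6];m=R@d[3:6];m0=R@f0[3:6]
print("z",z,"free",f0[:6].round(3),"dF",d.round(3),"contact dy",m[0]/d[2]*1000,"balance dy",m0[0]/f0[2]*1000,"t",get_obs()["t"])
E
```

```text
z 238.89999999999995 free [-1.280e-01  7.500e-02 -6.437e+00 -1.370e-01  2.000e-02 -5.000e-03] dF [-2.748  0.829  9.237  0.379  0.471  0.08 ] contact dy 33.75860733414874 balance dy 21.53108341881631 t 30.2333
```

```bash
python3 - <<'E'
from h import *
y=-7.8;R=Rn.from_euler("z",y,degrees=True).as_matrix().T
x,yy=574.9,-250.8
f0=np.array([-.128,.075,-6.437,-.137,.02,-.005])
for z in (240.4,239.3):
    move_l((x,yy,z),speed=8);wait(.4);f=avg(30);d=f[:6]-f0;F=R@d[:3];m=R@d[3:]
    print(z,f[6:].round(2),"F",F.round(2),"m",m.round(3),"dy raw",m[0]/F[2]*1000,"dy ref183",(m[0]-.183*F[1])/F[2]*1000)
print(get_obs()["t"])
im=get_image("wrist");im2=get_image("side");im3=get_image("scene")
v=np.hstack([cv2.resize(im[150:300,150:400],(400,240)),cv2.resize(im2[140:270,240:380],(258,240)) ])
cv2.imwrite("pics/w6.png",cv2.resize(v,None,fx=1.2,fy=1.2)[:,:,::-1])
E
```

```text
240.4 [ 574.61 -250.61  239.71] F [ 0.47 -0.25  0.66] m [-0.016 -0.05   0.001] dy raw -23.380504454310973 dy ref183 45.86856734517392
239.3 [ 574.84 -250.76  239.56] F [-2.68  0.73  4.85] m [0.252 0.442 0.057] dy raw 51.857243177527046 dy ref183 24.196599001683126
32.65
```

View pics/w6.png

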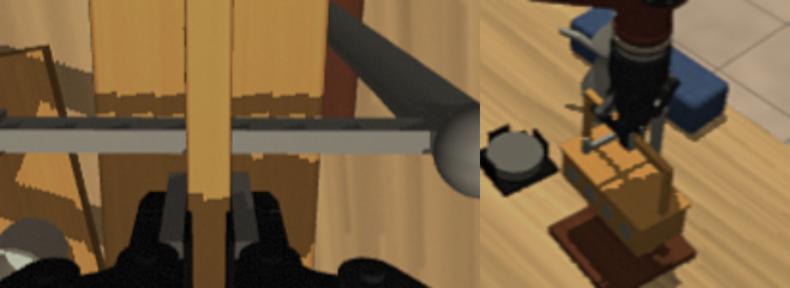

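The arm sits about 1–2 mm beyond the intended +y offset, by both feel and image. I'll lift off, shift 1.2 mm, reseat and release slowly.

```bash
python3 - <<'E'
from h import *
y=-7.8;a=np.radians(y);R=Rn.from_euler("z",y,degrees=True).as_matrix().T
p=np.array([574.9,-250.8])+1.2*np.array([-np.sin(a),np.cos(a)])
move_l((*p,242.5),speed=10);wait(.3)
z=240.5;move_l((*p,z),speed=10)
while z>237.5:
    z-=.2;move_l((*p,z),speed=8);wait(.15);f=avg(6)
    if f[2]>-.6: break
print("z",z,f[:6].round(2),get_obs()["t"])
grip(0,60);wait(.2);grip(0,20);wait(.5)
print(avg(10)[:6].round(2),get_obs()["grip_width"])
for w in (9,9.5,10,10.5,11,12,14):
    grip(w,20);wait(.2)
    o=get_obs();print(w,round(o["grip_width"],2),o["wrist_force"].round(1),o["moment"].round(2))
print(get_obs()["t"])
im=get_image("wrist");im2=get_image("side")
v=np.hstack([cv2.resize(im,(480,360)),cv2.resize(im2[120:320,220:398],(320,360))])
cv2.imwrite("pics/w7.png",v[:,:,::-1])
E
```

```text
z 239.10000000000008 [-1.96  0.91 -0.5   0.11  0.33  0.05] 37.4417
[-3.41  1.03  3.56  0.21  0.48  0.06] 7.880912553603464
9 9.27 [-1.1  0.3  3.3] [0.12 0.31 0.04]
9.5 9.83 [-0.6  0.   2.9] [ 0.1   0.18 -0.02]
10 10.09 [0.3 0.3 0.3] [-0.05 -0.1  -0.05]
10.5 10.5 [-0.6  0.4 -0.9] [-0.01 -0.03  0.  ]
11 10.93 [-0.5 -0.1  0.3] [0.03 0.02 0.03]
12 12.17 [ 0.4  0.7 -0.3] [-0.01  0.01 -0.02]
14 14.14 [-0.3 -0.8  0. ] [-0.04  0.01  0.  ]
41.6583
```

View pics/w7.png

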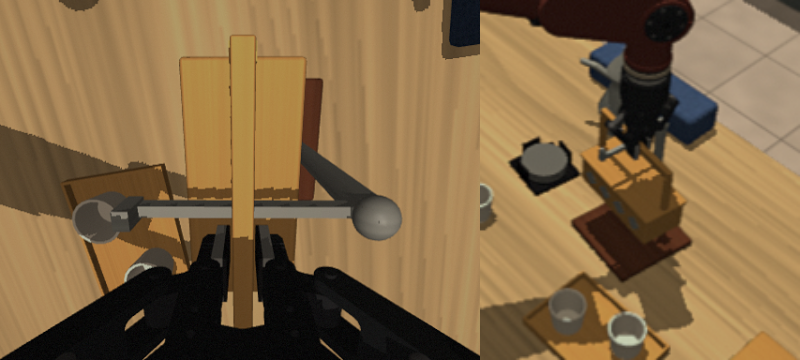

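The bar hangs free between the pads (around 243,250) and the box looks level. I'll open a bit more, withdraw straight up and check that it's still.

```bash
python3 - <<'E'
from h import *
o=get_obs();x,yy,_=o["tcp_pos"]
grip(26,20);wait(.3)
move_l((x,yy,285),speed=40)
move_l((x,yy,350),speed=100)
wait(.5);I=[]
for k in range(6): I.append(get_image("side"));wait(.25)
print(get_obs()["t"],[int((np.abs(i.astype(int)-I[-1])[140:300,230:390].max(2)>40).sum()) for i in I])
w=get_image("wrist");s=get_image("scene");b=I[-1]
cv2.imwrite("pics/w8.png",np.hstack([cv2.resize(w,(400,300)),cv2.resize(s[150:300,130:330],(400,300)) ])[:,:,::-1])
cv2.imwrite("pics/w9.png",cv2.resize(b[100:340,140:410],None,fx=2.4,fy=2.4)[:,:,::-1])
E
```

```text
46.7333 [4, 2, 1, 2, 2, 0]
```

View pics/w8.png

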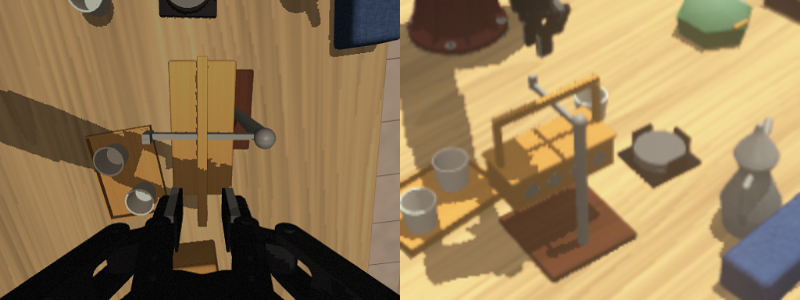

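View pics/w9.png

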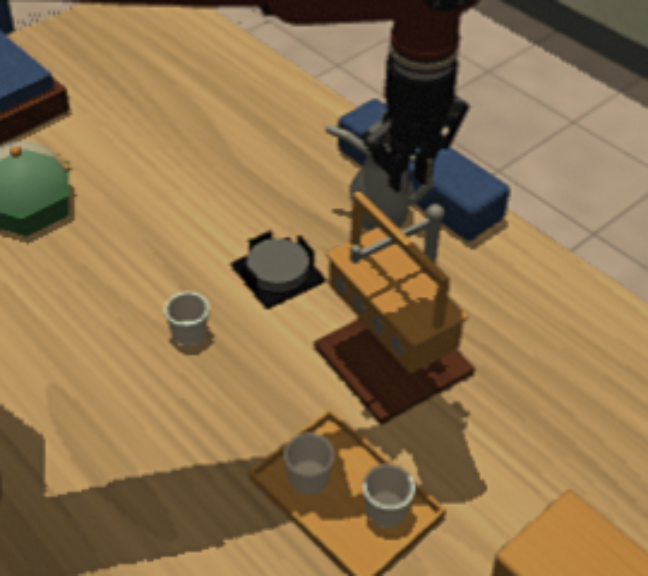

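The box hangs level and doesn't move between pictures. The gripper is clear and everything else is where it stood, so I'm handing it in.

```bash
python3 -c "
from station import *
sign_off();print(get_obs()['t'])"
```

```text
the job is handed in; nothing more can be done
the job is handed in; nothing more can be done
```

The sweets box is hanging by its bar on the stand's arm, and I handed the job in at about 47 s of the 69 s allowed.

- **Balance:** I lifted the box at two places on the bar. It weighs about 6.5 N, and its balance point is about 13 mm towards +y from the middle of the bar.
- **Hanging:** I regripped beside the balance point so the fingers would clear the stand's arm. I then passed the bar in over the arm's tip and lowered it in small steps. Feel and the wrist camera both put the arm 1–2 mm off the balance point, so I shifted the box 1.2 mm before letting go slowly.
- **Last checks:** With the gripper backed away, six pictures over about 1.5 s showed practically no movement (at most 4 pixels changed). By eye the box was level and the bystanders looked undisturbed.
- **Disagreements:**
  - The first contact reading of where the arm crossed the bar was disturbed by about 3 N of sideways friction, and the raw values read 34–52 mm. Corrected for the sensor's height, they gave 24–25 mm, against the 22–23 mm balance distance.
  - The downward load on the arm went about 3 N over the box's weight just before release.
  - The box sagged about 0.8° in the grip while carried, and I did not correct that.

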